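Make up the fixing kit and the edge kit for the table fitters

TASK

Two fitters are going out to the tables and each takes one kit board: make up both kits from the stock that lies between the boards on the grey table top. The three-pocket board is the fixing kit and gets the screwdriver, the small dark packer and the carton of screws (standing upright, never tipped over); the two-pocket board is the edge kit and gets the cork sanding block and the larger pale backing block. Each thing must sit right down in the pocket cut for it, with the screwdriver's handle at the wide end; leave the masking tape and the tape measure where they lie.

Things in the scene. Friction and masses are not known exactly. Their poses are not given: they have to be found in the camera images.
- fixing_board: Three-pocket plywood board, fixed, 150 (x) by 262 (y), 18 thick; origin: centre of underside (all mm, own frame). Dark floors at z=10, pockets 8 deep. Screwdriver pocket centred x=-39 y=0: handle part 48 wide, y=-13..113, joined shank slot 26 wide, y=-113..-13. Packer: centre x=32 y=62, 54x78. Carton: centre x=32 y=-62, 63x80. 8-9 mm play round each thing: no room for fingers below z=18.
- edge_board: Two-pocket plywood board, fixed, 105 (x) by 256 (y), 18 thick, on the other side of the stock from the first; origin: centre of underside (all mm, own frame). Dark pocket floors at z=10, pockets 8 deep. Sanding block pocket: centre x=0 y=58, 71x115. Backing block pocket: centre x=0 y=-63, 63x93. 9 mm play round each thing: no room for fingers below z=18.
- screwdriver: Screwdriver lying flat on the grey table top (as all stock and both boards; its surface is at height 0.110 m), 208 mm long (y), 30 wide, 32 high, 0.13 kg. Origin: under mid-length. Blue handle y=-5..104, shank sloping down to the tip at y=-104. Grasp the handle across x near y=45, fingers 10 mm or more above its underside. In its pocket: origin over the pocket's centre, +y along the board's +y.
- packer: Small dark brown wooden block, 38 (x) by 62 (y) mm, 28 high, 0.03 kg. Origin: centre of underside, z up. Grasp across x, fingers 10 mm or more above its underside (see pockets). In its pocket its y lies along the board's y, either way round.
- screw_carton: Orange carton of screws standing upright, 45 (x) by 62 (y) mm, 98 tall, 0.36 kg; the only tall thing of the stock, so the gripper's body may touch it in low grasps close by until it is moved. Origin: centre of underside, z up. Grasp across x in its upper half. In its pocket it stands upright, its y along the board's y, either way round.
- sanding_block: Brown cork sanding block, 53 (x) by 97 (y) mm, 26 high, 0.06 kg. Origin: centre of underside, z up. Grasp across x, fingers 10 mm or more above its underside (see pockets). In its pocket its y lies along the board's y, either way round.
- backing_block: Pale wooden block, 45 (x) by 75 (y) mm, 28 high, 0.05 kg. Origin: centre of underside, z up. Grasp across x, fingers 10 mm or more above its underside (see pockets). In its pocket its y lies along the board's y, either way round.
- masking_roll: Bystander: roll of masking tape lying flat on the dark table to the right of the grey top, 96 mm across, 30 high. Origin: centre of underside.
- tape_measure: Bystander: yellow and black tape measure on the dark table to the right of the grey top, 62 x 73 mm, 32 high. Origin: centre of underside.
Not all that is in view belongs to the job. What is shaped like the screw_carton but green is not meant.

How it is judged:
By the outcome, as a careful person would: the job done as asked, in the order asked, and still so for the second after the job is handed in, with the robot touching nothing.
It also fails if it takes over 122 s, if anything falls off the work surface, if the arm or the gripper's body presses on something with over 40 N, if the wrist force passes 120 N, or if a joint passes its speed limit or range.

ROBOT

A 6-joint arm with a two-finger parallel gripper is mounted at the origin on a cart in front of the work surface, level with it; the furniture and walls round the work are solid. World frame = base frame: x ahead of the robot, y to its left, z up, the work surface at z = 0. Lengths are in mm, angles in rad, forces in N, time in s.
With the tool pointing down it reaches from about 375 to 900 mm from the base axis. Payload 3.1 kg.
Tool frame: the origin (TCP) lies between the finger pads; the fingertips stand 19 mm ahead of it and the grasp point (between the pads) is the TCP; z points along the fingers, y is the line along which they close (so a half turn about z gives the same grasp; the last joint's range is limited). The gripper opens to 87 mm and grips with 3 to 60 N. Pads are 19 mm wide; open, the fingers measure 117 mm over their backs; the gripper's body (75 mm by 190 mm) begins 51 mm behind the grasp point.
Start: joints at [-0.178, 0.527, 1.433, -0, 1.181, -0.178], TCP at [624.977, 0.034, 241.548] pointing down, gripper open.
Joint ranges: [-3.08, 3.08], [-0.75, 2.2], [0.22, 2.44], [-1.43, 4.57], [0, 2.65], [-2.85, 2.85]. Speed limits (rad/s): [2.79, 2.79, 3.14, 3.14, 3.14, 3.14].

INTERFACE

Orientations are given as a unit quaternion [w, x, y, z].
In Python, from cell import robot, viewer gives the robot as it stands.
- The arm moves only by the tool step_arm, never from a script. Its argument "commands" is text: rows parted by semicolons, each of 7 numbers parted by spaces: the turn, a rotation vector about the tool's x, y, z in rad, then the shift along the tool's x, y, z in mm, then the opening, from 0 (shut) to 1 (fully open). A call has 1 to 8 rows; each row shifts and turns the commanded pose from where the row before left it, along the tool's axes as they then stand; what a row does not reach is not made up. A row lasts 1/8 s, in which the tool goes at most 62.5 mm and 10.7 degrees, less where a joint would pass 70% of its speed; a pose out of reach is approached as far as the arm can. A call is refused whole if a number of a shift passes 62.5 or a number of a turn 0.188, either way. A call with a gripper value outside its range is refused whole. The fingers move at their own pace and stop on an object; "squeeze" is the grip in N (left out, the last holds). Time passes only in rows, so rows that do not move let the fingers close. It gives the time, the measured TCP pose, the force, the opening and the grip force at its end, in the units of the state.
- robot.state(): the state, without advancing time (a new reading comes with each control period).
- viewer.get_image(name): name is "scene" or "side" or "wrist"; returns a dict with "frame" (420x560x3 uint8, red, green, blue), "fx", "fy", "cx", "cy" (pixels), "eye" and "orientation" of the camera in the world; the wrist camera has in their place "mount" (4x4, takes a point from camera to tool coordinates, whose origin is the TCP and whose axes are the flange's). Camera axes: x right, y up, looking along -z (the intrinsics and any distortion apply to the point x, -y, -z); pixel columns grow to the right and rows downward; lengths in mm; the calibration is good to about 2 mm. A picture is of the moment at which its call begins: read the wrist's pose just before it. There is no depth.
- robot.close_job(): hands the job in; it is judged then, once.
The state is a dict: "time": time; "joint_pos": joint angles; "joint_vel": joint speeds; "joint_torque": joint torques, N m; "position": TCP position; "eef_rot": TCP orientation; "ft_force": force on the tool from outside, world axes, zero at the start; "ft_torque": the same for the moment, N m; "grip_width": opening from 0.0 (shut) to 1.0 (fully open); "gripper_force": force on a finger pad.
Only numpy, scipy, OpenCV 4.12 (cv2) and the standard library are available. Lean on these libraries where they do the work, as an engineer would, in place of code of your own. Each camera call takes 0.05 s, during which the arm holds its last target. There are 200 camera calls.

## Working session

There is one attempt and no reset: what is moved stays moved. The work goes in short steps, Python scripts to look and compute and a tool call to move; the robot and the scene stay as the last step left them, time stands still between calls to the robot, and variables do not carry over. Pictures are saved under pics/ and viewed, at most 14 in all, crops included, and the job is handed in when it is done.

Besides the shell and the picture viewer there is one more tool, called as name(argument=value, ...) on one line, values as JSON. step_arm: Moves the arm, as the interface text tells. Its arguments: {"type":"object","properties":{"commands":{"type":"string"},"squeeze":{"type":"number"}},"required":["commands"]}

```bash
ls; mkdir -p pics; python3 - <<'E'
from cell import robot, viewer
import cv2, numpy as np
print(robot.state())
for n in ("scene","side","wrist"):
    im=viewer.get_image(n); cv2.imwrite(f"pics/{n}0.png",im["frame"][:,:,::-1])
    np.save(f"pics/{n}0.npy",{k:v for k,v in im.items()},allow_pickle=True)
    print(n,{k:v for k,v in im.items() if k!="frame"})
E
```

```text
pics
{'time': 0.0, 'joint_pos': array([-1.78485598e-01,  5.28492841e-01,  1.43391070e+00, -2.66800461e-05,
        1.18137016e+00, -1.78456895e-01]), 'joint_vel': array([-0.00035878,  0.00050434,  0.00084738, -0.00180136, -0.00090558,
       -0.00101539]), 'joint_torque': array([-5.45745443e-04, -4.40045428e+01, -1.76593530e+01,  6.32597599e-02,
        5.83207863e-02, -1.53719384e-04]), 'position': array([6.24307540e+02, 1.56203551e-01, 2.40552521e+02]), 'eef_rot': array([-8.88724874e-04,  7.07112918e-01,  7.07099803e-01, -6.32107826e-04]), 'ft_force': array([ 0.12903766,  1.35615192, -0.11992649]), 'ft_torque': array([ 0.00448635,  0.03475064, -0.03763586]), 'gripper_force': 0.0, 'grip_width': 1.0022938663592034}
scene {'fx': 529.7174715712516, 'fy': 529.7174715712516, 'cx': 276.81543915508115, 'cy': 201.3284014301094, 'eye': array([-275.00158435, -434.23783134, 1405.40370867]), 'orientation': array([ 0.81996532,  0.25303159, -0.1466692 , -0.49205694])}
side {'fx': 422.49389088778145, 'fy': 422.49389088778145, 'cx': 282.06104140223056, 'cy': 207.06836079228563, 'eye': array([ 613.8877176 , -930.5806239 ,  682.58854761]), 'orientation': array([0.87763456, 0.4737699 , 0.03964182, 0.06105889])}
wrist {'fx': 343.23705878929877, 'fy': 343.23705878929877, 'cx': 280.55161612612926, 'cy': 210.92487768190477, 'mount': array([[-7.19899194e-04,  9.57778944e-01,  2.87504741e-01,
         7.89620468e+01],
       [ 9.99999574e-01,  5.23232670e-04,  7.60883637e-04,
         2.10434250e-01],
       [ 5.78326453e-04,  2.87505166e-01, -9.57778913e-01,
        -1.43607405e+02],
       [ 0.00000000e+00,  0.00000000e+00,  0.00000000e+00,
         1.00000000e+00]])}
```

View pics/scene0.png

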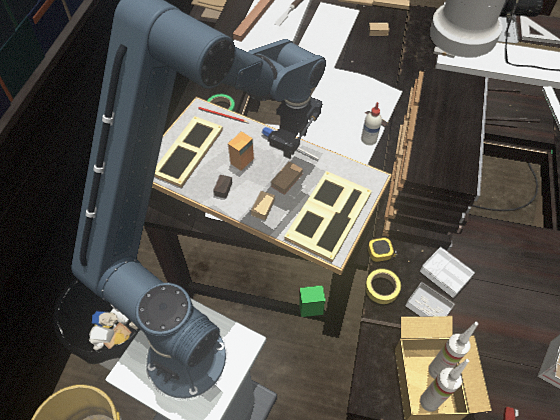

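View pics/side0.png

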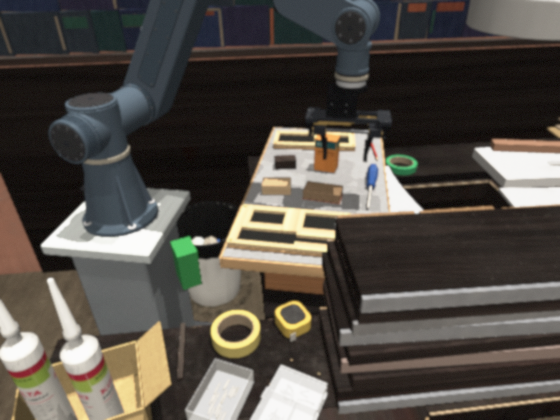

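View pics/wrist0.png

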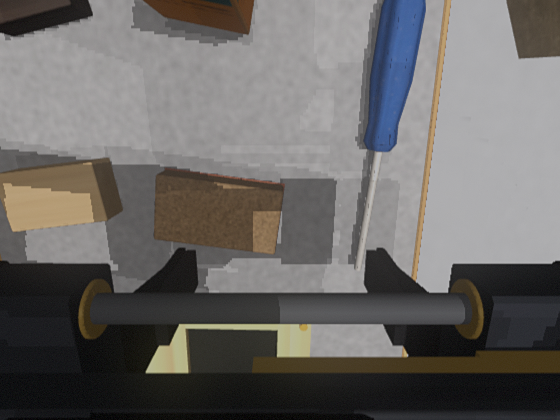

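The stock lies between the two boards: the edge board is upper left in the scene view (around 188,150) and the fixing board lower right (around 330,215). The carton is at (241,150), packer (223,186), backing block (263,206), cork block (287,177) and screwdriver (285,138). I'll get rough positions from scene rays first.

```bash
cat > h.py <<'E'
import numpy as np, cv2
from scipy.spatial.transform import Rotation as R
def rot(q): return R.from_quat([q[1],q[2],q[3],q[0]]).as_matrix()
def cam(im,st=None):
    if "eye" in im: return np.array(im["eye"]),rot(im["orientation"])
    T=im["mount"]; A=rot(st["eef_rot"]); return A@T[:3,3]+st["position"],A@T[:3,:3]
def ray(im,px,z,st=None):
    e,A=cam(im,st); px=np.atleast_2d(px).astype(float)
    d=np.c_[(px[:,0]-im["cx"])/im["fx"],-(px[:,1]-im["cy"])/im["fy"],-np.ones(len(px))]@A.T
    return e+d*((z-e[2])/d[:,2])[:,None]
def shot(name):
    from cell import robot,viewer
    st=robot.state(); im=viewer.get_image("wrist"); cv2.imwrite(f"pics/{name}.png",im["frame"][:,:,::-1])
    np.save(f"pics/{name}.npy",{"im":im,"st":st},allow_pickle=True); return im,st
def load(name):
    d=np.load(f"pics/{name}.npy",allow_pickle=True).item(); return d["im"],d["st"]
E
python3 - <<'E'
from h import *
im=np.load("pics/scene0.npy",allow_pickle=True).item()
P=dict(edgeTL=(197,117),edgeTR=(222,124),edgeBR=(184,185),edgeBL=(156,176),fixT=(323,171),fixR=(371,187),fixB=(334,260),fixL=(286,238),carton=(241,165),packer=(223,190),back=(263,209),cork=(287,180),handle=(270,133),tip=(318,158))
for k,v in P.items(): print(k,ray(im,v,128 if k[:3] in("edg","fix") else 125)[0].round())
E
```

```text
edgeTL [650. 370. 128.]
edgeTR [662. 282. 128.]
edgeBR [402. 255. 128.]
edgeBL [390. 348. 128.]
fixT [642. -88. 128.]
fixR [ 655. -239.  128.]
fixB [ 383. -244.  128.]
fixL [383. -98. 128.]
carton [548. 144. 125.]
packer [442. 144. 125.]
back [439.   6. 125.]
cork [563.  -7. 125.]
handle [703. 127. 125.]
tip [683. -52. 125.]
```

step_arm(commands="0 0 0 0 0 -40 1;0 0 0 0 0 -40 1;0 0 0 0 0 -40 1;0 0 0 0 0 -40 1;0 0 0 -40 0 0 1;0 0 0 -40 0 0 1;0 0 0 -40 0 0 1;0 0 0 0 0 0 1")

```text
time: 1.15
position: [624.7, -122.8, 400.7]
eef_rot: [-0.0, 0.709, 0.706, -0.001]
ft_force: [-0.8, 0.9, 0.7]
grip_width: 1.003
gripper_force: 0.0
```

```bash
python3 -c "
from h import *
shot('w1')"
```

step_arm(commands="0 0 0 60 0 0 1;0 0 0 60 0 0 1;0 0 0 60 0 0 1;0 0 0 60 0 0 1;0 0 0 40 -40 0 1;0 0 0 0 -40 0 1;0 0 0 0 0 0 1")

```text
time: 2.08
position: [541.3, 162.4, 401.8]
eef_rot: [-0.001, 0.706, 0.709, -0.001]
ft_force: [0.1, 0.5, -0.4]
grip_width: 0.998
gripper_force: 0.0
```

```bash
python3 -c "
from h import *
a=shot('w2')[0]['frame']; b=load('w1')[0]['frame']
cv2.imwrite('pics/w12.png',np.hstack([b,a])[:300,:,::-1][:, :, :] if 0 else cv2.resize(np.vstack([b[:310],a[:310]]),(542,600))[:,:,::-1])"
```

```text
(no output)
```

View pics/w12.png

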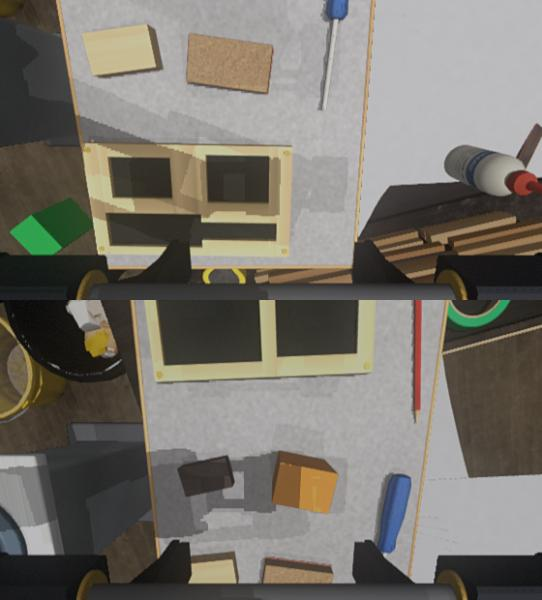

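The view shows both boards. The fixing board's wide handle pocket lies toward the robot (−X), so its +y points along −X and its +x along +Y. The edge board's larger sanding pocket is also on the −X side, so it has the same axes. Next I'll measure accurately.

```bash
cat >> h.py <<'E'
def rects(im,st,mask,z,amin=400,roi=None):
    m=mask.astype(np.uint8)*255; m[300:]=0
    if roi: k=np.zeros_like(m); x0,y0,x1,y1=roi; k[y0:y1,x0:x1]=1; m*=k
    m=cv2.morphologyEx(m,cv2.MORPH_OPEN,np.ones((3,3))); m=cv2.morphologyEx(m,cv2.MORPH_CLOSE,np.ones((5,5)))
    for c in cv2.findContours(m,cv2.RETR_EXTERNAL,cv2.CHAIN_APPROX_NONE)[0]:
        if cv2.contourArea(c)<amin: continue
        p=ray(im,c[:,0]+0.0,z,st)[:,:2].astype(np.float32); (cx,cy),(w,h),a=cv2.minAreaRect(p)
        if w<h: w,h,a=h,w,a-90   # a: long axis from world X
        print(f"  px{c[:,0].mean(0).round()} c=({cx:.1f},{cy:.1f}) L={w:.1f} W={h:.1f} yaw={(a+90)%180-90:.1f}")
E
python3 - <<'E'
from h import *
for n,pts in (("w1",dict(back=(120,50),backside=(160,70),cork=(235,65),corkside=(235,92),grey=(150,110),board=(150,205),pocket=(240,185),handle=(348,6),boardlit=(290,180))),("w2",dict(packtop=(210,170),packside=(205,185),cart=(300,198),carttop=(310,165),handle=(405,215),board=(270,20),pocket=(200,30)))):
    im,st=load(n); hsv=cv2.cvtColor(im["frame"],cv2.COLOR_RGB2HSV); print(n,cam(im,st)[0].round())
    for k,(x,y) in pts.items():
        x=int(x*560/542);y=int(y*310/300); print(k,hsv[y-2:y+3,x-2:x+3].reshape(-1,3).mean(0).round())
# enlarged crops
a=load("w1")[0]["frame"][0:290,70:400]; cv2.imwrite("pics/c1.png",cv2.resize(a,None,fx=2.05,fy=2.05,interpolation=cv2.INTER_CUBIC)[:,:,::-1])
a=load("w2")[0]["frame"][0:290,140:440]; cv2.imwrite("pics/c2.png",cv2.resize(a,None,fx=2,fy=2,interpolation=cv2.INTER_CUBIC)[:,:,::-1])
E
```

```text
w1 [625. -44. 544.]
back [ 24.  66. 199.]
backside [ 18.  31. 130.]
cork [ 16.  95. 158.]
corkside [ 24.   6. 159.]
grey [ 14.   4. 177.]
board [ 19.  93. 163.]
pocket [22. 47. 59.]
handle [ 70.  71. 150.]
boardlit [ 20.  72. 195.]
w2 [542. 241. 545.]
packtop [ 8. 39. 59.]
packside [16. 29. 50.]
cart [ 16. 161. 155.]
carttop [ 13. 126.  96.]
handle [ 67.  58. 153.]
board [ 25.  71. 186.]
pocket [26. 36. 48.]
```

View pics/c1.png

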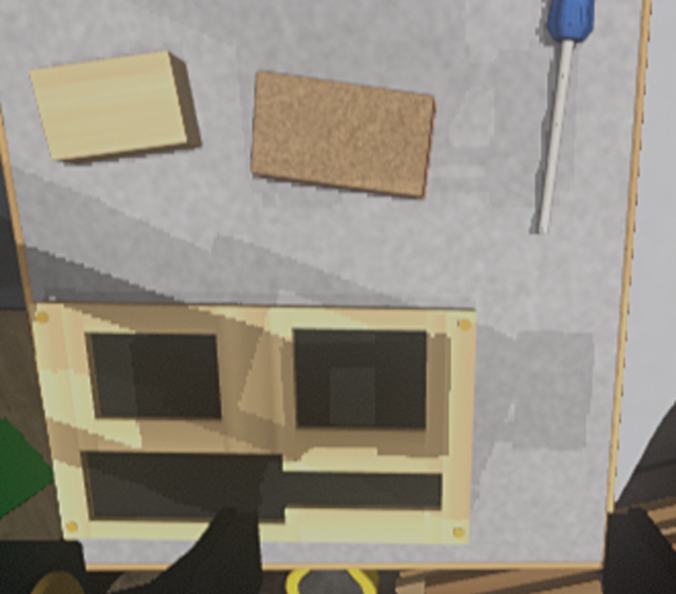

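View pics/c2.png

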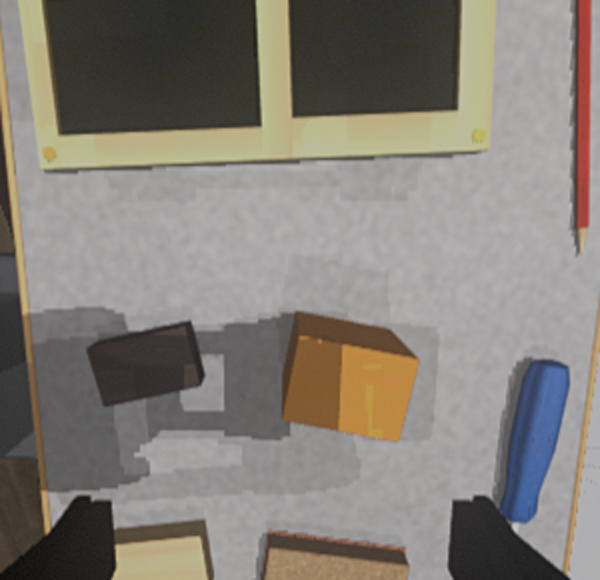

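c1 shows the backing block, cork block, shank and fixing board with its four corner screws. c2 shows the lower edge of the edge board, the packer, the carton top (303,335)–(400,440) and the handle from (548,362) to (517,521). I'll cast rays through these points.

```bash
cat >> h.py <<'E'
def picks(n,pts,z,f,off):
    im,st=load(n); return ray(im,np.array(pts)/f+np.array(off),z,st)[:,:2]
def quad(k,p):
    (cx,cy),(w,h),a=cv2.minAreaRect(p.astype(np.float32))
    if w<h: w,h,a=h,w,a-90
    print(k,"mean",p.mean(0).round(1),f"rect ({cx:.1f},{cy:.1f}) L={w:.1f} W={h:.1f} yaw={(a+90)%180-90:.1f}")
E
python3 - <<'E'
from h import *
A=(2.05,(70,0)); B=(2,(140,0))
quad("back",picks("w1",[(31,71),(168,51),(187,146),(55,159)],138,*A))
quad("cork",picks("w1",[(258,71),(435,96),(424,195),(251,174)],136,*A))
quad("fix",picks("w1",[(36,304),(475,310),(470,543),(67,543)],128,*A))
p=picks("w1",[(41,317),(465,325),(458,532),(71,526)],128,*A); quad("fixscrews",p); print(p.round(1))
quad("packpk",picks("w1",[(88,335),(218,333),(221,418),(95,418)],128,*A))
quad("cartpk",picks("w1",[(294,330),(426,331),(426,430),(296,427)],128,*A))
print("tip",picks("w1",[(540,234)],114,*A),"front",picks("w1",[(571,40)],126,*A))
print("handle",picks("w2",[(548,362),(517,521)],126,*B).round(1))
quad("carton",picks("w2",[(303,335),(417,358),(400,440),(283,418)],208,*B))
quad("packer",picks("w2",[(92,362),(193,335),(203,385),(105,405)],138,*B))
print("edge",picks("w2",[(49,154),(479,136)],128,*B).round(1))
for n in("w1","w2"):
    im,st=load(n); h=cv2.cvtColor(im["frame"],cv2.COLOR_RGB2HSV); H,S,V=cv2.split(h)
    print(n,"blue"); rects(im,st,(H>95)&(H<130)&(S>120),126,100)
    print(n,"dark"); rects(im,st,(V<75)&(S>20),128,800)
E
```

```text
back mean [454.7  14.5] rect (454.8,13.8) L=73.3 W=46.2 yaw=7.1
cork mean [576.9   0.6] rect (576.5,0.8) L=95.0 W=51.4 yaw=-7.1
fix mean [ 519.5 -167.6] rect (518.5,-167.3) L=261.5 W=153.6 yaw=-0.5
fixscrews mean [ 517.6 -166.7] rect (517.6,-166.9) L=250.0 W=134.0 yaw=-1.3
[[ 394.2  -97. ]
 [ 644.1 -102.8]
 [ 640.8 -236.1]
 [ 391.5 -230.9]]
packpk mean [ 457.5 -133.2] rect (457.5,-132.9) L=80.2 W=52.3 yaw=-0.2
cartpk mean [ 581.3 -136. ] rect (581.4,-135.7) L=80.2 W=61.1 yaw=-1.6
tip [[688.39832519 -51.51611079]] front [[699.18764592  47.89150905]]
handle [[706.4 155. ]
 [698.2  47.3]]
carton mean [576.2 157.9] rect (576.3,157.9) L=61.6 W=43.9 yaw=-10.9
packer mean [460.  150.3] rect (460.1,151.3) L=63.7 W=31.0 yaw=12.0
edge [[408.3 274.6]
 [651.9 284.9]]
w1 blue
  px[351.   8.] c=(700.8,58.5) L=16.4 W=16.3 yaw=-0.3
w1 dark
  px[139. 263.] c=(432.8,-235.2) L=395.0 W=110.0 yaw=3.3
  px[ 36. 212.] c=(319.0,-173.0) L=113.1 W=81.8 yaw=-25.9
  px[456. 234.] c=(859.6,-205.2) L=241.8 W=177.7 yaw=-4.6
  px[146. 183.] c=(458.1,-132.6) L=74.1 W=50.5 yaw=-0.3
  px[246. 184.] c=(580.7,-135.3) L=78.3 W=59.4 yaw=-0.4
  px[31. 13.] c=(352.9,53.9) L=64.6 W=28.0 yaw=-0.3
w2 blue
  px[408. 222.] c=(705.0,100.3) L=106.1 W=22.0 yaw=80.5
w2 dark
  px[142. 270.] c=(350.1,41.4) L=157.5 W=97.0 yaw=3.6
  px[213. 182.] c=(456.3,153.1) L=65.9 W=40.6 yaw=12.6
  px[515.  32.] c=(792.1,325.7) L=110.2 W=54.2 yaw=0.9
  px[326.  27.] c=(590.7,324.7) L=91.2 W=56.5 yaw=0.9
  px[217.  31.] c=(470.6,320.9) L=112.5 W=66.1 yaw=2.1
  px[68. 64.] c=(302.1,268.1) L=166.9 W=161.1 yaw=-89.8
```

Measured sizes match the known ones, so the detections are good. I'll go to the screwdriver first, with the grasp point near (701.5, 97) and heading 85°.

step_arm(commands="0 0 0 -16 40 25 1;0 0 0 -16 40 25 1;0 0 0 -16 40 25 1;0 0 0 -17 40 25 1;0 0 0.09 0 0 40 1;0 0 0 0 0 0 1")

```text
time: 2.88
position: [703.5, 94.5, 256.4]
eef_rot: [-0.003, 0.738, 0.675, -0.003]
ft_force: [-0.4, -0.1, 0.1]
grip_width: 1.001
gripper_force: 0.0
```

```bash
cat >> h.py <<'E'
def to(x,y,z,hd=None):
    "shift/turn in tool axes from the measured pose to TCP x,y,z with tool-x heading hd (deg)"
    from cell import robot
    st=robot.state(); A=rot(st["eef_rot"]); h0=np.degrees(np.arctan2(A[1,0],A[0,0]))
    d=A.T@(np.array([x,y,z])-st["position"])
    print("t",round(st["time"],2),"pos",st["position"].round(1),"heading",round(h0,1),"tilt",np.degrees(A[:2,2]).round(2),"j6",st["joint_pos"][5].round(2),"shift now-axes",d.round(1),end=" ")
    if hd is not None: print("turn z",round(-np.radians((hd-h0+180)%360-180),3))
E
python3 - <<'E'
from h import *
to(701.5,97,140,85.2)
shot('w3')
im,st=load('w3'); H,S,V=cv2.split(cv2.cvtColor(im["frame"],cv2.COLOR_RGB2HSV))
rects(im,st,(H>95)&(H<130)&(S>120),126,100)
E
```

```text
t 2.88 pos [703.5  94.5 256.4] heading 84.8 tilt [-0.55  0.03] j6 0.07 shift now-axes [  2.3  -1.1 116.5] turn z -0.006
  px[280. 194.] c=(702.6,100.9) L=106.6 W=28.5 yaw=84.0
```

step_arm(commands="0 0 0 2 -1 32 1;0 0 0 0 0 32 1;0 0 0 0 0 32 1;0 0 0 0 0 20 1;0 0 0 0 0 0 1")

```text
time: 3.55
position: [704.0, 97.4, 145.4]
eef_rot: [-0.0, 0.738, 0.675, -0.0]
ft_force: [-0.2, -0.8, 0.4]
grip_width: 1.003
gripper_force: 0.0
```

```bash
python3 -c "
from h import *
to(702,97,140,85)"
```

```text
t 3.55 pos [704.   97.4 145.4] heading 84.9 tilt [-0.06  0.  ] j6 0.07 shift now-axes [-0.5 -2.   5.4] turn z -0.002
```

step_arm(commands="0 0 0 0 -2 5 1;0 0 0 0 0 0 0.3;0 0 0 0 0 0 0.1;0 0 0 0 0 0 0.1;0 0 0 0 0 0 0.1;0 0 0 0 0 0 0.1;0 0 0 0 0 0 0.1", squeeze=25)

```text
time: 4.42
position: [702.2, 97.3, 140.5]
eef_rot: [-0.0, 0.738, 0.675, -0.0]
ft_force: [0.1, -0.5, 0.8]
grip_width: 0.399
gripper_force: 0.0
```

step_arm(commands="0 0 0 0 0 0 0.1;0 0 0 0 0 0 0.1;0 0 0 0 0 0 0.1")

```text
time: 4.8
position: [702.2, 97.3, 140.5]
eef_rot: [0.0, 0.738, 0.675, -0.0]
ft_force: [-0.9, -0.6, -0.3]
grip_width: 0.327
gripper_force: 25.0
```

step_arm(commands="0 0 0 0 0 -30 0.1;0 0 0 0 0 -30 0.1;0 0 0 -46 -29 -30 0.1;0 0 0 -46 -29 0 0.1;0 0 0 -46 -29 0 0.1;0 0 0 -46 -29 0 0.1;0 0 0 -46 -29 0 0.1;0 0 0 -46 -29 0 0.1")

```text
time: 5.8
position: [502.8, -163.1, 230.5]
eef_rot: [0.0, 0.738, 0.675, -0.0]
ft_force: [0.3, -0.9, -1.3]
grip_width: 0.332
gripper_force: 25.0
```

step_arm(commands="0 0 -0.1 -45 -28 0 0.1;0 0 -0.18 0 0 0 0.1;0 0 -0.18 0 0 0 0.1;0 0 -0.18 0 0 0 0.1;0 0 -0.18 0 0 0 0.1;0 0 -0.18 0 0 0 0.1;0 0 -0.18 0 0 0 0.1;0 0 -0.18 0 0 0 0.1")

```text
time: 6.8
position: [471.9, -204.1, 230.4]
eef_rot: [-0.0, 0.147, 0.989, 0.0]
ft_force: [0.3, -0.1, -0.9]
grip_width: 0.329
gripper_force: 25.0
```

step_arm(commands="0 0 -0.18 0 0 0 0.1;0 0 -0.1 0 0 0 0.1;0 0 0 0 0 0 0.1;0 0 0 0 0 0 0.1")

```text
time: 7.3
position: [472.1, -204.2, 230.5]
eef_rot: [-0.0, 0.011, 1.0, 0.0]
ft_force: [-0.5, -0.2, -1.0]
grip_width: 0.33
gripper_force: 25.0
```

```bash
python3 -c "
from h import *
to(472.7,-205,151,178.8)
shot('w4')
from cell import viewer
cv2.imwrite('pics/s4.png',viewer.get_image('side')['frame'][:,:,::-1])"
```

```text
t 7.3 pos [ 472.1 -204.2  230.5] heading 178.7 tilt [-0.01  0.01] j6 -2.17 shift now-axes [-0.7 -0.8 79.5] turn z -0.001
```

View pics/w4.png

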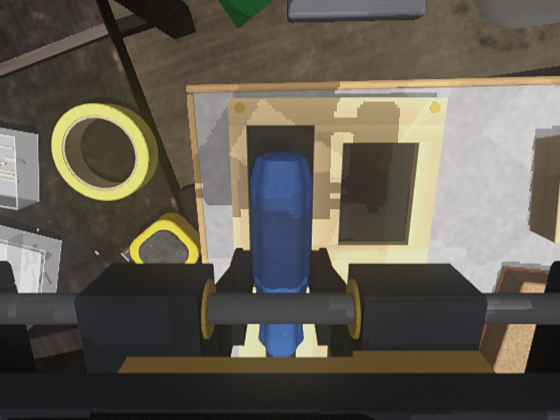

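The screwdriver is held straight with its butt toward the near end, and the near board screws are at (239,107) and (435,107). I'll check where they sit.

```bash
python3 -c "
from h import *
print(picks('w4',[(239,107),(435,107)],128,1,(0,0)).round(1))
im,st=load('w4'); H,S,V=cv2.split(cv2.cvtColor(im['frame'],cv2.COLOR_RGB2HSV))
rects(im,st,(H>95)&(H<130)&(S>120),217,100)
p=picks('w4',[(252,160),(310,160)],217,1,(0,0)); print(p)
"
```

```text
[[ 391.8 -231. ]
 [ 394.9  -96.5]]
  px[281. 278.] c=(473.8,-204.3) L=27.0 W=20.1 yaw=88.7
  px[282. 184.] c=(427.1,-202.8) L=28.9 W=28.5 yaw=73.5
[[ 415.73890553 -216.02251339]
 [ 416.34590231 -189.49599896]]
```

step_arm(commands="0 0 0 -0.7 -1 30 0.1;0 0 0 0 0 25 0.1;0 0 0 0 0 15 0.1;0 0 0 0 0 6 0.1;0 0 0 0 0 3 0.1;0 0 0 0 0 1 0.1;0 0 0 0 0 0 0.1")

```text
time: 8.28
position: [473.1, -205.5, 151.1]
eef_rot: [0.0, 0.01, 1.0, -0.0]
ft_force: [0.1, -0.1, -1.1]
grip_width: 0.327
gripper_force: 25.0
```

step_arm(commands="0 0 0 0 0 0.5 0.1;0 0 0 0 0 0 0.55;0 0 0 0 0 0 0.55;0 0 0 0 0 0 0.55;0 0 0 0 0 0 0.55;0 0 0 0 0 -20 0.6;0 0 0 0 0 -40 0.6;0 0 0 0 0 -40 0.6")

```text
time: 9.28
position: [472.5, -205.1, 250.8]
eef_rot: [-0.0, 0.01, 1.0, 0.0]
ft_force: [-0.2, -0.5, -0.0]
grip_width: 0.594
gripper_force: 0.0
```

```bash
python3 -c "
from h import *
to(459,151,250,192)
shot('w5')"
```

```text
t 9.28 pos [ 472.5 -205.1  250.8] heading 178.8 tilt [-0.05  0.04] j6 -2.18 shift now-axes [ 21.  355.7   1.1] turn z -0.23
```

View pics/w5.png

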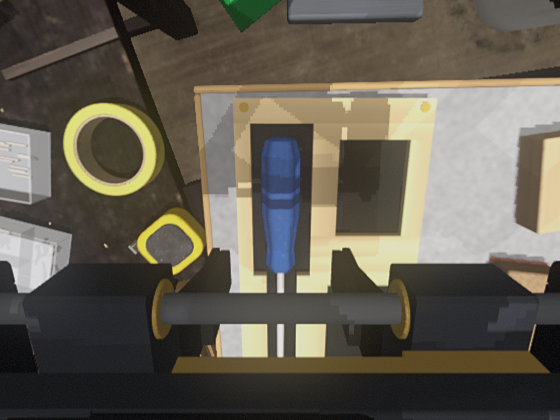

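The screwdriver lies in its pocket, handle at the wide end. Next is the packer.

step_arm(commands="0 0 0 3 51 0 0.8;0 0 0 3 51 0 0.8;0 0 0 3 51 0 0.8;0 0 0 3 51 0 0.8;0 0 0 3 51 0 0.8;0 0 0 3 51 0 0.8;0 0 -0.18 3 49 0 0.8;0 0 -0.05 0 0 0 0.8")

```text
time: 10.32
position: [458.5, 153.2, 249.9]
eef_rot: [0.0, -0.108, 0.994, 0.0]
ft_force: [0.3, -0.6, 0.4]
grip_width: 0.803
gripper_force: 0.0
```

step_arm(commands="0 0 0 0 0 0 0.8")

```text
time: 10.45
position: [458.9, 150.7, 249.9]
eef_rot: [-0.0, -0.105, 0.994, -0.0]
ft_force: [-0.5, 0.4, 0.4]
grip_width: 0.803
gripper_force: 0.0
```

```bash
python3 -c "
from h import *
to(459,151,250,192)
im,st=shot('w6')
V=cv2.cvtColor(im['frame'],cv2.COLOR_RGB2HSV)[:,:,2]
rects(im,st,(V<75),138,800)
cv2.imwrite('pics/c6.png',cv2.resize(im['frame'][0:300,100:460],None,fx=2,fy=2)[:,:,::-1])"
```

```text
t 10.45 pos [458.9 150.7 249.9] heading -168.0 tilt [-0.01 -0.01] j6 -1.7 shift now-axes [-0.1  0.2 -0.1] turn z 0.001
  px[ 67. 280.] c=(551.7,-9.1) L=121.4 W=34.9 yaw=-78.0
  px[282. 288.] c=(509.4,162.3) L=260.5 W=46.3 yaw=-78.0
  px[494. 257.] c=(451.1,327.2) L=119.2 W=91.6 yaw=-78.0
  px[287. 185.] c=(436.1,148.8) L=37.2 W=26.4 yaw=-78.0
  px[429.  73.] c=(326.4,224.6) L=239.4 W=98.3 yaw=90.0
  px[254.  14.] c=(322.2,101.6) L=86.0 W=18.3 yaw=-89.7
```

View pics/c6.png

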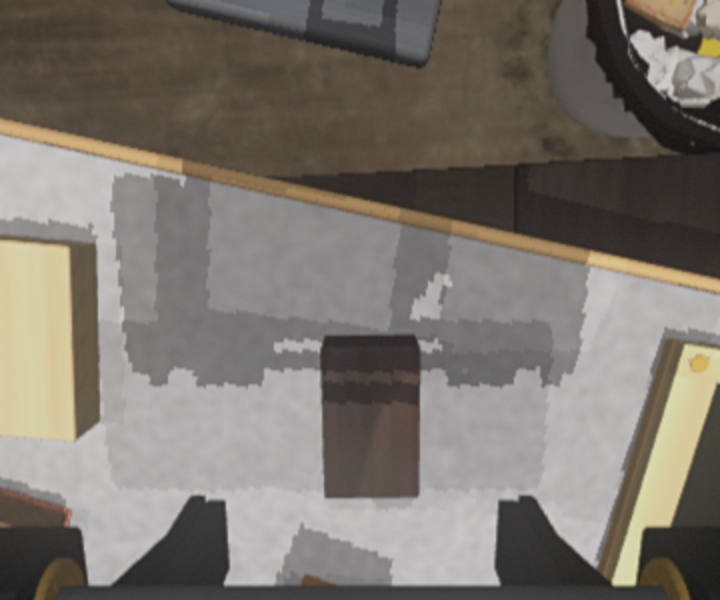

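The packer sits square in the view, with its top face from about (322,346) to (419,496) in the crop.

```bash
python3 -c "
from h import *
p=picks('w6',[(322,346),(420,346),(419,496),(325,496)],138,2,(100,0)); quad('pk',p); print(p)
to(*p.mean(0),140.5,192)"
```

```text
pk mean [456.4 154.1] rect (456.3,154.4) L=60.9 W=37.7 yaw=12.2
[[430.55111168 129.48544055]
 [422.88611033 165.5255956 ]
 [482.14095803 179.23437611]
 [489.99451536 142.3382559 ]]
t 10.5 pos [459.  150.2 249.9] heading -168.0 tilt [-0.01 -0.01] j6 -1.7 shift now-axes [  1.7   4.4 109.4] turn z -0.001
```

step_arm(commands="0 0 0 1.5 4 35 0.8;0 0 0 0 0 35 0.8;0 0 0 0 0 30 0.8;0 0 0 0 0 9 0.8;0 0 0 0 0 0 0.2;0 0 0 0 0 0 0.2;0 0 0 0 0 0 0.2;0 0 0 0 0 0 0.2", squeeze=20)

```text
time: 11.5
position: [457.3, 153.8, 141.8]
eef_rot: [0.001, -0.104, 0.995, -0.0]
ft_force: [-0.8, -0.4, 3.6]
grip_width: 0.429
gripper_force: 20.6
```

step_arm(commands="0 0 0 0 0 0 0.2;0 0 0 0 0 0 0.2;0 0 0 0 0 0 0.2")

```text
time: 11.88
position: [457.3, 153.8, 141.7]
eef_rot: [0.001, -0.104, 0.995, -0.0]
ft_force: [-0.4, 0.1, 5.3]
grip_width: 0.433
gripper_force: 20.0
```

step_arm(commands="0 0 0 0 0 -30 0.2;0 0 0.11 0 0 -40 0.2;0 0 0.12 0 0 -20 0.2;0 0 0 -1 -57 0 0.2;0 0 0 -1 -57 0 0.2;0 0 0 -1 -57 0 0.2;0 0 0 -1 -57 0 0.2;0 0 0 -1 -57 0 0.2")

```text
time: 12.88
position: [455.6, -133.0, 231.0]
eef_rot: [0.0, 0.01, 1.0, 0.0]
ft_force: [0.0, 0.3, -0.0]
grip_width: 0.436
gripper_force: 20.0
```

step_arm(commands="0 0 0 0 0 0 0.2;0 0 0 0 0 0 0.2")

```text
time: 13.12
position: [455.3, -130.8, 230.7]
eef_rot: [-0.001, 0.011, 1.0, 0.001]
ft_force: [0.2, 0.3, -0.7]
grip_width: 0.435
gripper_force: 20.0
```

```bash
python3 -c "
from h import *
to(457,-133.3,151,178.8); shot('w7')"
```

```text
t 13.12 pos [ 455.3 -130.8  230.7] heading 178.8 tilt [-0.08  0.08] j6 -2.07 shift now-axes [-1.9 -2.5 79.7] turn z -0.001
```

step_arm(commands="0 0 0 -1.9 -2.5 30 0.2;0 0 0 0 0 25 0.2;0 0 0 0 0 15 0.2;0 0 0 0 0 5 0.2;0 0 0 0 0 3 0.2;0 0 0 0 0 0 0.2")

```text
time: 13.92
position: [458.1, -133.5, 153.4]
eef_rot: [0.0, 0.01, 1.0, -0.0]
ft_force: [-0.3, -0.8, -0.5]
grip_width: 0.434
gripper_force: 20.0
```

step_arm(commands="0 0 0 0 0 1 0.2;0 0 0 0 0 0 0.57;0 0 0 0 0 0 0.57;0 0 0 0 0 0 0.57;0 0 0 0 0 -20 0.6;0 0 0 0 0 -35 0.6;0 0 0 0 0 -42 0.6;0 0 0 0 0 0 0.6")

```text
time: 14.92
position: [459.8, -135.0, 252.1]
eef_rot: [0.003, 0.01, 1.0, -0.002]
ft_force: [0.3, -0.5, 0.7]
grip_width: 0.596
gripper_force: 0.0
```

```bash
python3 -c "
from h import *
to(576.5,0.8,250,172.9); im,st=shot('w8')
V=cv2.cvtColor(im['frame'],cv2.COLOR_RGB2HSV)[:,:,2]
rects(im,st,(V<80),148,600,(180,60,420,260)); print(V[100:240:10,282])
cv2.imwrite('pics/c8.png',cv2.resize(im['frame'][60:300,140:440],None,fx=2,fy=2)[:,:,::-1])"
```

```text
t 14.93 pos [ 459.8 -135.   252.1] heading 178.8 tilt [ 0.39 -0.23] j6 -2.07 shift now-axes [-113.9  138.2    2.3] turn z 0.103
  px[283. 187.] c=(439.2,-132.9) L=48.4 W=46.2 yaw=88.8
  px[212. 195.] c=(448.9,-191.9) L=91.0 W=30.4 yaw=-0.8
[143 146 206 194 191 195  66  62  67  67  69  89  99 108]
```

View pics/c8.png

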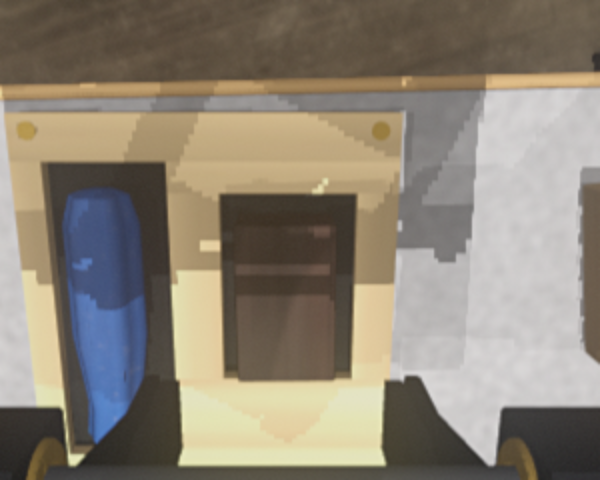

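The packer sits in its pocket with gaps all round, and the screwdriver is in place. Next is the cork block.

step_arm(commands="0 0 0 -38 46 0 0.85;0 0 0 -38 46 0 0.85;0 0 0.1 -38 46 0 0.85;0 0 0 0 0 0 0.85;0 0 0 0 0 0 0.85")

```text
time: 15.6
position: [573.3, 1.9, 247.4]
eef_rot: [-0.002, 0.06, 0.998, -0.0]
ft_force: [0.8, -1.3, -0.5]
grip_width: 0.846
gripper_force: 0.0
```

```bash
python3 -c "
from h import *
to(576.5,0.8,140,172.9); im,st=shot('w9')
p=picks('w8',[(236,228),(330,228),(334,380),(238,380)],148,2,(140,60)); quad('packer placed',p)
H,S,V=cv2.split(cv2.cvtColor(im['frame'],cv2.COLOR_RGB2HSV))
rects(im,st,(S>50)&(V>90),136,1500,(150,60,420,290))"
```

```text
t 15.6 pos [573.3   1.9 247.4] heading 173.2 tilt [-0.23  0.01] j6 -1.64 shift now-axes [ -3.8  -0.6 107.4] turn z 0.004
packer placed mean [ 457.7 -134.2] rect (457.7,-133.6) L=60.1 W=37.4 yaw=-1.1
  px[280. 212.] c=(573.5,1.3) L=98.3 W=51.4 yaw=-7.5
  px[285.  80.] c=(474.5,17.8) L=45.1 W=33.0 yaw=-83.5
```

View pics/w9.png

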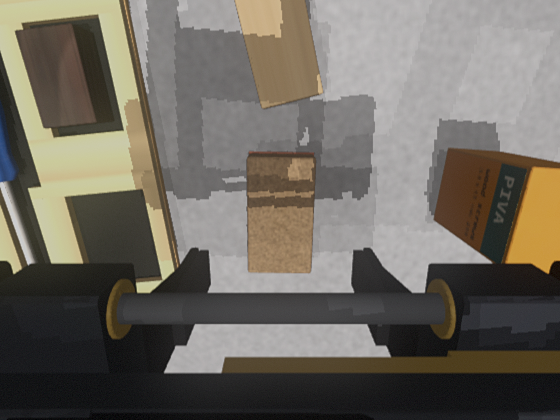

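The cork block is centred between the fingers with its top from (247,154) to (312,272). Descending now.

step_arm(commands="0 0 0 -2.2 -0.8 35 0.85;0 0 0 0 0 35 0.85;0 0 0 0 0 25 0.85;0 0 0 0 0 10 0.85;0 0 0 0 0 0 0.85")

```text
time: 16.27
position: [576.1, -0.2, 143.7]
eef_rot: [-0.001, 0.061, 0.998, 0.0]
ft_force: [-0.3, -0.0, 0.9]
grip_width: 0.847
gripper_force: 0.0
```

```bash
python3 -c "
from h import *
to(575.5,1,140.5,172.7)"
```

```text
t 16.27 pos [ 5.761e+02 -2.000e-01  1.437e+02] heading 173.0 tilt [-0.08  0.01] j6 -1.64 shift now-axes [0.7 1.1 3.2] turn z 0.005
```

step_arm(commands="0 0 0 0.7 1 3 0.85;0 0 0 0 0 0 0.4;0 0 0 0 0 0 0.4;0 0 0 0 0 0 0.4;0 0 0 0 0 0 0.4;0 0 0 0 0 0 0.4;0 0 0 0 0 0 0.4", squeeze=20)

```text
time: 17.15
position: [576.4, 1.8, 141.5]
eef_rot: [0.0, 0.06, 0.998, -0.0]
ft_force: [-0.2, 0.0, 4.7]
grip_width: 0.605
gripper_force: 20.0
```

step_arm(commands="0 0 0 0 0 -40 0.4;0 0 0 0 0 -50 0.4;0 0 0 0 0 -50 0.4;0 0 0 9 44 -48 0.4;0 0 0 9 44 0 0.4;0 0 0 9 44 0 0.4;0 0 0 8 44 0 0.4;0 0 -0.165 8 43 0 0.4")

```text
time: 18.15
position: [559.5, 223.5, 325.9]
eef_rot: [-0.001, -0.024, 1.0, -0.0]
ft_force: [0.4, 0.2, -1.3]
grip_width: 0.605
gripper_force: 20.0
```

step_arm(commands="0 0 0 0 0 0 0.4;0 0 0 0 0 0 0.4")

```text
time: 18.4
position: [559.7, 221.8, 326.0]
eef_rot: [-0.001, -0.022, 1.0, -0.0]
ft_force: [0.5, -0.1, -0.7]
grip_width: 0.604
gripper_force: 20.0
```

```bash
python3 -c "
from h import *
to(560,225,330,182.4); im,st=shot('w10')"
```

```text
t 18.4 pos [559.7 221.8 326. ] heading -177.5 tilt [-0.07 -0.06] j6 -1.42 shift now-axes [-0.4  3.2 -4. ] turn z 0.002
```

View pics/w10.png

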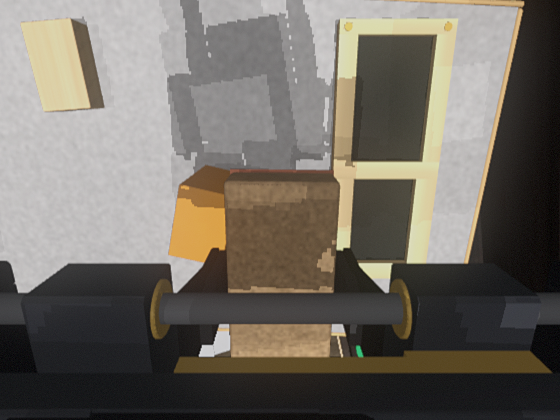

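The edge board is fully visible: screws at (348,27) and (447,27), sanding pocket (357,35)–(422,162), backing pocket (357,178)–(406,262).

```bash
python3 -c "
from h import *
o=(1,(0,0))
p=picks('w10',[(348,27),(447,27)],128,*o); print(p)
c=picks('w10',[(340,20),(457,20)],128,*o); print('corners',c)
im,st=load('w10'); V=cv2.cvtColor(im['frame'],cv2.COLOR_RGB2HSV)[:,:,2]
print(V[100,345:450]);
for z in (120,128): rects(im,st,V<90,z,1000,(343,25,450,265))
c,A=cam(im,st); print(c)
p=picks('w10',[(227,182),(338,182)],326-19,*o); print('held cork near edge',p)
print('far screws w2',picks('w2',[(49,154),(479,136)],128,2,(140,0)))
"
```

```text
[[408.54156202 275.31738947]
 [404.76217517 363.83759684]]
corners [[403.25163333 267.64296502]
 [398.81114347 371.71326456]]
[187 185 184 184 183 183 182 184 187 129  65  58  61  60  60  61  65  69
  69  70  70  69  69  69  69  70  69  71  69  67  68  66  69  69  70  66
  66  69  66  67  69  67  68  65  65  63  62  64  67  65  63  68  64  67
  66  65  67  67  67  68  67  70  69  68  69  68  71  70  70  71  70  71
  72  72  73  72  72  73  74  72  70  98 102 102 163 222 221 218 218 219
 218 219 218 218 219 218 219 219 218 220 219 220 212 199 197]
  px[378. 222.] c=(594.9,325.6) L=95.1 W=68.2 yaw=2.6
  px[390.  97.] c=(469.5,323.7) L=114.4 W=69.3 yaw=2.4
  px[378. 222.] c=(592.3,323.1) L=92.9 W=66.6 yaw=2.6
  px[390.  97.] c=(469.8,321.3) L=111.8 W=67.8 yaw=2.4
[481.34453438 218.54901905 469.69549759]
held cork near edge [[516.25457435 193.9189731 ]
 [513.93411101 247.41645198]]
far screws w2 [[408.27463813 274.63987548]
 [651.86544049 284.89384808]]
```

step_arm(commands="0 0 0 28 35 0 0.4;0 0 0 28 35 -0 0.4;0 0 0 28 34 32 0.4;0 0 0 0 0 40 0.4;0 0 0 0 0 40 0.4;0 0 0 0 0 10 0.4;0 0 0 0 0 0 0.4")

```text
time: 19.32
position: [472.2, 321.5, 204.7]
eef_rot: [-0.0, -0.021, 1.0, -0.0]
ft_force: [-0.5, 0.2, -0.2]
grip_width: 0.609
gripper_force: 20.0
```

```bash
python3 -c "
from h import *
to(470.5,322.5,153,182.4); im,st=shot('w11')"
```

```text
t 19.32 pos [472.2 321.5 204.7] heading -177.6 tilt [-0.02 -0.01] j6 -1.21 shift now-axes [ 1.6  1.  51.7] turn z 0.001
```

step_arm(commands="0 0 0 1 1 25 0.4;0 0 0 0 0 18 0.4;0 0 0 0 0 6 0.4;0 0 0 0 0 2 0.4;0 0 0 0 0 0 0.4")

```text
time: 20.0
position: [471.2, 323.5, 154.7]
eef_rot: [0.001, -0.022, 1.0, 0.0]
ft_force: [-0.4, 0.4, -1.4]
grip_width: 0.607
gripper_force: 20.0
```

step_arm(commands="0 0 0 0 0 2.5 0.4;0 0 0 0 0 0 0.75;0 0 0 0 0 0 0.75;0 0 0 0 0 0 0.75;0 0 0 0 0 -20 0.75;0 0 0 0 0 -40 0.75;0 0 0 0 0 -40 0.75;0 0 0 0 0 0 0.75")

```text
time: 21.0
position: [472.6, 324.2, 254.8]
eef_rot: [0.004, -0.022, 1.0, 0.002]
ft_force: [-0.1, 0.2, 0.3]
grip_width: 0.746
gripper_force: 0.0
```

```bash
python3 -c "
from h import *
to(454.8,14,253,187.3); im,st=shot('w12')
H,S,V=cv2.split(cv2.cvtColor(im['frame'],cv2.COLOR_RGB2HSV))
rects(im,st,V<80,128,1500,(150,20,420,290))
cv2.imwrite('pics/c12.png',im['frame'][:300,120:440,::-1])"
```

```text
t 21.0 pos [472.6 324.2 254.8] heading -177.5 tilt [0.43 0.19] j6 -1.21 shift now-axes [  31.5 -309.1    0.6] turn z -0.083
  px[385. 269.] c=(517.2,414.8) L=66.1 W=53.8 yaw=-87.6
  px[282. 169.] c=(455.9,321.9) L=85.6 W=69.1 yaw=2.5
  px[282.  55.] c=(357.6,313.2) L=178.8 W=43.6 yaw=-87.5
```

View pics/c12.png

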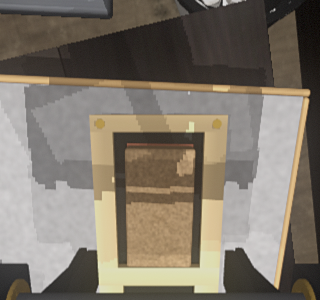

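The cork block is down in its pocket with even gaps. Now the backing block.

step_arm(commands="0 0 0 5 -52 0 0.8;0 0 0 5 -52 0 0.8;0 0 0 5 -52 0 0.8;0 0 0 5 -52 0 0.8;0 0 0 5 -52 0 0.8;0 0 -0.08 6 -49 0 0.8;0 0 0 0 0 0 0.8;0 0 0 0 0 0 0.8")

```text
time: 22.05
position: [452.4, 13.5, 250.3]
eef_rot: [-0.001, -0.061, 0.998, 0.001]
ft_force: [0.1, 1.1, 0.5]
grip_width: 0.798
gripper_force: 0.0
```

```bash
python3 -c "
from h import *
to(454.8,14,140.5,187.2); im,st=shot('w13')
H,S,V=cv2.split(cv2.cvtColor(im['frame'],cv2.COLOR_RGB2HSV))
for s in (40,55,70): rects(im,st,(S>s)&(V>130),138,800,(180,60,400,290))
print(V[120:290:6,282]); print(V[230,220:350:4])"
```

```text
t 22.05 pos [452.4  13.5 250.3] heading -173.0 tilt [-0.13  0.06] j6 -1.91 shift now-axes [ -2.6   0.  109.8] turn z -0.003
  px[282. 229.] c=(465.6,16.7) L=49.5 W=44.8 yaw=7.0
  px[282. 229.] c=(465.2,16.7) L=48.6 W=44.5 yaw=7.0
  px[282. 229.] c=(465.2,16.6) L=48.6 W=44.3 yaw=7.0
[135 136 133 140 133 135 133 118 131 127 128 128 167 126 195 194 194 195
 196 196 196 196 197 199 171 180 181 185 182]
[169 174 175 172 172 171 177 176 177 199 195 196 197 195 196 195 197 198
 197 197 191 192 194 161 168 163 161 163 163 163 163 167 162]
```

step_arm(commands="0 0 0 -1 1 35 0.8;0 0 0 0 0 35 0.8;0 0 0 0 0 28 0.8;0 0 0 0 0 10 0.8;0 0 0 0 0 0.5 0.8;0 0 0 0 0 0 0.3;0 0 0 0 0 0 0.3;0 0 0 0 0 0 0.3", squeeze=20)

```text
time: 23.1
position: [454.5, 14.2, 143.4]
eef_rot: [0.001, -0.062, 0.998, -0.0]
ft_force: [-0.1, 0.7, -0.7]
grip_width: 0.546
gripper_force: 0.4
```

step_arm(commands="0 0 0 0 0 0 0.3;0 0 0 0 0 0 0.3;0 0 0 0 0 0 0.3;0 0 0 0 0 0 0.3")

```text
time: 23.6
position: [454.4, 14.2, 143.2]
eef_rot: [0.0, -0.062, 0.998, -0.0]
ft_force: [0.1, 0.3, 5.4]
grip_width: 0.515
gripper_force: 20.0
```

step_arm(commands="0 0 0 0 0 -45 0.3;0 0 0.082 0 0 -50 0.3;0 0 0 0 0 -50 0.3;0 0 0 -25 51 0 0.3;0 0 0 -25 51 0 0.3;0 0 0 -25 51 0 0.3;0 0 0 -25 51 0 0.3;0 0 0 -25 51 0 0.3")

```text
time: 24.6
position: [568.5, 275.9, 287.1]
eef_rot: [-0.0, -0.021, 1.0, -0.0]
ft_force: [1.5, -1.1, -0.1]
grip_width: 0.513
gripper_force: 20.0
```

step_arm(commands="0 0 0 -25 52 0 0.3;0 0 0 0 0 30 0.3;0 0 0 0 0 40 0.3;0 0 0 0 0 10 0.3;0 0 0 0 0 0 0.3")

```text
time: 25.22
position: [590.8, 327.1, 207.2]
eef_rot: [-0.001, -0.021, 1.0, -0.0]
ft_force: [0.9, 0.2, -0.4]
grip_width: 0.511
gripper_force: 20.0
```

```bash
python3 -c "
from h import *
to(591.5,327.4,155,182.4); im,st=shot('w14')"
```

```text
t 25.23 pos [590.8 327.1 207.2] heading -177.6 tilt [-0.08 -0.03] j6 -1.27 shift now-axes [-0.8  0.3 52.2] turn z 0.0
```

step_arm(commands="0 0 0 -1 0 25 0.3;0 0 0 0 0 18 0.3;0 0 0 0 0 7 0.3;0 0 0 0 0 2 0.3;0 0 0 0 0 0 0.3")

```text
time: 25.9
position: [592.4, 327.6, 156.3]
eef_rot: [0.001, -0.021, 1.0, 0.0]
ft_force: [0.6, -0.6, -0.7]
grip_width: 0.518
gripper_force: 20.0
```

step_arm(commands="0 0 0 0 0 2.5 0.3;0 0 0 0 0 0 0.67;0 0 0 0 0 0 0.67;0 0 0 0 0 0 0.67;0 0 0 0 0 -20 0.67;0 0 0 0 0 -45 0.67;0 0 0 0 0 -45 0.67;0 0 0 0 0 -40 0.67")

```text
time: 26.9
position: [592.1, 327.5, 305.1]
eef_rot: [0.001, -0.021, 1.0, 0.0]
ft_force: [-0.3, 0.2, -0.0]
grip_width: 0.669
gripper_force: 0.0
```

step_arm(commands="0 0 0 0 0 0 0.67")

```text
time: 27.02
position: [594.0, 328.2, 308.0]
eef_rot: [0.005, -0.021, 1.0, 0.002]
ft_force: [0.8, 0.4, -0.5]
grip_width: 0.667
gripper_force: 0.0
```

```bash
python3 -c "
from h import *
to(576.3,158,305,169.1); im,st=shot('w15')
H,S,V=cv2.split(cv2.cvtColor(im['frame'],cv2.COLOR_RGB2HSV))
rects(im,st,(V>140)&(S>35),148,500,(180,20,400,280))
cv2.imwrite('pics/c15.png',im['frame'][:,:,::-1])"
```

```text
t 27.02 pos [594.  328.2 308. ] heading -177.6 tilt [0.52 0.18] j6 -1.27 shift now-axes [  24.9 -169.3    2.3] turn z 0.232
  px[387. 182.] c=(583.2,423.8) L=170.3 W=4.7 yaw=-0.1
  px[291.  62.] c=(482.8,328.5) L=66.6 W=40.3 yaw=3.9
  px[280. 127.] c=(547.9,325.9) L=195.7 W=98.9 yaw=2.4
```

step_arm(commands="0 0 0 6 -42 0 0.8;0 0 0 6 -42 0 0.8;0 0 0 6 -42 0 0.8;0 0 0.12 7 -43 0 0.8;0 0 0.11 0 0 0 0.8;0 0 0 0 0 0 0.8;0 0 0 0 0 0 0.8")

```text
time: 27.95
position: [573.6, 157.8, 302.1]
eef_rot: [-0.001, 0.093, 0.996, -0.0]
ft_force: [0.4, 0.0, -0.6]
grip_width: 0.8
gripper_force: 0.0
```

```bash
python3 -c "
from h import *
to(576.3,158,182,169.1); im,st=shot('w16')
H,S,V=cv2.split(cv2.cvtColor(im['frame'],cv2.COLOR_RGB2HSV))
for v in (60,110,140): rects(im,st,(H<20)&(S>120)&(V>v),208,800,(180,60,400,290))
print(im['frame'][120:290:8,282].tolist()); print(V[240,220:350:4])"
```

```text
t 27.95 pos [573.6 157.8 302.1] heading 169.4 tilt [-0.12 -0.01] j6 -1.3 shift now-axes [ -2.9   0.7 120.1] turn z 0.005
  px[281. 214.] c=(567.9,158.8) L=74.8 W=44.3 yaw=-11.0
  px[281. 221.] c=(574.8,157.4) L=60.8 W=44.3 yaw=-10.9
  px[280. 239.] c=(587.9,154.9) L=44.3 W=34.1 yaw=79.3
[[151, 148, 148], [136, 134, 134], [142, 140, 140], [86, 83, 84], [86, 82, 82], [82, 80, 79], [82, 58, 37], [84, 57, 37], [117, 82, 46], [114, 78, 39], [115, 77, 40], [180, 127, 57], [116, 80, 43], [178, 126, 59], [179, 127, 61], [180, 128, 64], [179, 127, 62], [189, 137, 68], [167, 165, 165], [170, 167, 166], [165, 160, 160], [165, 162, 162]]
[151 150 151 151 150 148 147 161 180 177 179 178 178 178 178 179 180 178
 179 178 178 178 181 170 166 170 170 169 160 168 167 166 167]
```

step_arm(commands="0 0 0.005 -1.5 0 40 0.8;0 0 0 0 0 40 0.8;0 0 0 0 0 30 0.8;0 0 0 0 0 8 0.8;0 0 0 0 0 0 0.3;0 0 0 0 0 0 0.3;0 0 0 0 0 0 0.3;0 0 0 0 0 0 0.3", squeeze=35)

```text
time: 29.0
position: [576.3, 157.4, 186.5]
eef_rot: [0.001, 0.096, 0.995, 0.0]
ft_force: [-0.2, 1.8, 4.1]
grip_width: 0.518
gripper_force: 35.0
```

step_arm(commands="0 0 0 0 0 0 0.3;0 0 0 0 0 0 0.3;0 0 0 0 0 0 0.3")

```text
time: 29.38
position: [576.3, 157.3, 186.4]
eef_rot: [0.001, 0.096, 0.995, 0.0]
ft_force: [-1.2, 1.0, 6.3]
grip_width: 0.512
gripper_force: 35.0
```

step_arm(commands="0 0 0 0 0 -20 0.3;0 0 0 0 0 -30 0.3;0 0 -0.085 0 0 -30 0.3;0 0 -0.085 0 -15 0 0.3;0 0 0 -2 -30 0 0.3;0 0 0 -2 -42 0 0.3;0 0 0 -2 -42 0 0.3;0 0 0 -2 -42 0 0.3")

```text
time: 30.38
position: [577.2, -14.9, 263.7]
eef_rot: [-0.002, 0.011, 1.0, 0.0]
ft_force: [0.6, 0.1, -3.6]
grip_width: 0.512
gripper_force: 35.0
```

step_arm(commands="0 0 0 -2 -42 0 0.3;0 0 0 -1 -42 0 0.3;0 0 0 0 -25 0 0.3;0 0 0 0 -13 0 0.3;0 0 0 0 0 0 0.3;0 0 0 0 0 0 0.3")

```text
time: 31.12
position: [578.3, -134.6, 264.8]
eef_rot: [-0.001, 0.011, 1.0, 0.001]
ft_force: [0.1, 0.1, -4.1]
grip_width: 0.511
gripper_force: 35.0
```

```bash
python3 -c "
from h import *
to(581.5,-136,198,178.8); im,st=shot('w17')"
```

```text
t 31.12 pos [ 578.3 -134.6  264.8] heading 178.7 tilt [-0.06  0.07] j6 -1.97 shift now-axes [-3.3 -1.4 66.8] turn z -0.001
```

step_arm(commands="0 0 0 -3 -1.4 20 0.3;0 0 0 0 0 20 0.3;0 0 0 0 0 12 0.3;0 0 0 0 0 6 0.3;0 0 0 0 0 4 0.3;0 0 0 0 0 0 0.3;0 0 0 0 0 0 0.3")

```text
time: 32.05
position: [582.0, -137.5, 203.7]
eef_rot: [0.001, 0.011, 1.0, -0.0]
ft_force: [1.1, 0.7, -5.1]
grip_width: 0.514
gripper_force: 35.0
```

step_arm(commands="0 0 0 0 1 2 0.3;0 0 0 0 0 2 0.3;0 0 0 0 0 1.5 0.3;0 0 0 0 0 1 0.3;0 0 0 0 0 0 0.3;0 0 0 0 0 0 0.3")

```text
time: 32.8
position: [581.7, -136.4, 196.7]
eef_rot: [0.0, 0.011, 1.0, -0.0]
ft_force: [0.3, -0.3, -4.3]
grip_width: 0.514
gripper_force: 35.0
```

step_arm(commands="0 0 0 0 0 0.5 0.3;0 0 0 0 0 0 0.5;0 0 0 0 0 0 0.7;0 0 0 0 0 0 0.75;0 0 0 0 0 0 0.75;0 0 0 0 0 -15 0.75;0 0 0 0 0 -40 0.75;0 0 0 0 0 -50 0.75")

```text
time: 33.8
position: [581.2, -136.2, 302.4]
eef_rot: [-0.001, 0.011, 1.0, 0.0]
ft_force: [0.7, -0.3, 0.5]
grip_width: 0.749
gripper_force: 0.0
```

step_arm(commands="0 0 0 40 -20 -40 0.75;0 0 0 40 0 -40 0.75;0 0 0 40 0 -30 0.75;0 0 0 0 0 0 0.75;0 0 0 0 0 0 0.75")

```text
time: 34.42
position: [461.5, -153.6, 411.6]
eef_rot: [0.001, 0.012, 1.0, -0.0]
ft_force: [-0.2, 0.1, -0.4]
grip_width: 0.755
gripper_force: 0.0
```

```bash
python3 -c "
from h import *
from cell import viewer
im,st=shot('w18'); a=im['frame']; s=viewer.get_image('scene'); b=s['frame'][70:290,130:410]; c=viewer.get_image('side')['frame'][110:290,210:430]
d=load('w15')[0]['frame'][0:300,130:430]
f=lambda x:cv2.resize(x,(400,300))
cv2.imwrite('pics/fin.png',np.vstack([np.hstack([f(a[:300]),f(b)]),np.hstack([f(c),f(d)])])[:,:,::-1])"
```

```text
(no output)
```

View pics/fin.png

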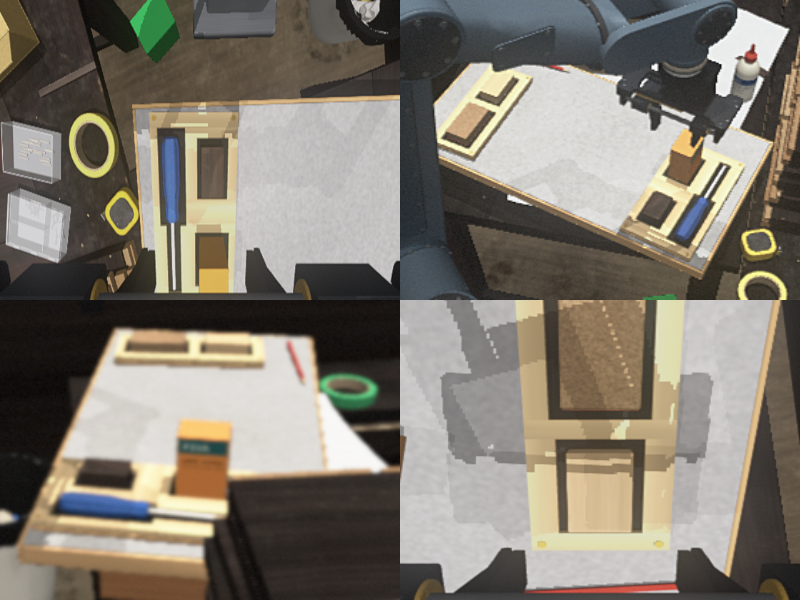

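The final views show all five things down in their pockets: carton upright, screwdriver handle at the wide end, roll and tape measure untouched. Handing in.

```bash
python3 -c "
from cell import robot
print(robot.close_job())"
```

```text
the job is handed in; nothing more can be done
None
```

Both kits are made up and the job is handed in at about 34 s of the 122 s. All five things look seated in their own pockets in the final pictures: the carton is upright, the screwdriver's handle is at the wide end, and the masking tape and tape measure were not touched. The hand-in call gave back no verdict.

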